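Make up two instrument trays

ROBOT

A 6-joint arm with a two-finger parallel gripper is mounted at the origin on the work surface. World frame = base frame: x ahead of the robot, y to its left, z up, the work surface at z = 0. Lengths are in mm, angles in rad, forces in N, time in s.
With the tool pointing down it reaches from about 350 to 775 mm from the base axis. Payload 7.3 kg.
Tool frame: the origin (TCP) lies on the centre line of the jaws, within the pads' length; the fingertips stand 22 mm ahead of it and the grasp point (between the pads) lies 3 mm ahead of it; z points along the fingers, y is the direction in which the jaws open and shut (so a half turn about z gives the same grasp; the last joint's range is limited). The gripper opens to 92 mm and grips with 3 to 60 N. Pads are 19 mm wide; open, the fingers measure 130 mm over their backs; the gripper's body (75 mm by 190 mm) begins 47 mm behind the grasp point.
Start: joints at [-1.316, 0.342, 1.524, -0, 1.275, -0.146], TCP at [204.854, -483.402, 248.741] pointing down, gripper open.
Joint ranges: [-2.53, 2.53], [-0.77, 2.02], [0.04, 2.7], [-1, 4.14], [0.28, 2.66], [-3.11, 3.11]. Speed limits (rad/s): [2.57, 2.57, 3.14, 3.14, 3.14, 3.14].

INTERFACE

Orientations are given as [roll, pitch, yaw] about the fixed x, y, z axes, in that order (R = Rz(yaw) Ry(pitch) Rx(roll)).
In Python, from plant import get_obs, capture, bot, spot_in gives the robot as it stands.
- The arm moves only by the shell command python3 -m handwheel 'ROWS' [OPENING]. ROWS is JSON, a list of rows, each a list of 2 entries, a list of its own where there are three numbers: the shift along the world's x, y, z in mm, then the turn, a rotation vector about the world's x, y, z in rad. In form: [[[x, y, z], [wx, wy, wz]], ...]. A call has 1 to 12 rows; each row shifts and turns the commanded pose from where the row before left it; what a row does not reach is not made up. A row lasts 1/8 s, in which the tool goes at most 62.5 mm and 10.7 degrees, less where a joint would pass 70% of its speed; a pose out of reach is approached as far as the arm can. A call is refused whole if a number of a shift passes 62.5 or a number of a turn 0.188, either way. A call with a gripper value outside its range is refused whole. OPENING is the closure, from 0 (fully open) to 1 (shut), set as the call begins (- or left out, the last holds). The fingers move at their own pace and stop on an object; the grip force is fixed at half the most. Time passes only in rows, so rows that do not move let the fingers close. It gives the time, the measured TCP pose, the force and the opening at its end, in the units of the state.
- get_obs(): the state, without advancing time (a new reading comes with each control period).
- capture(name): name is "scene" or "top"; returns a dict with "img" (420x560x3 uint8, red, green, blue), "fx", "fy", "cx", "cy" (pixels), "cam_to_world" (4x4, takes a point from camera to world coordinates). Camera axes: x right, y up, looking along -z (the intrinsics and any distortion apply to the point x, -y, -z); pixel columns grow to the right and rows downward; lengths in mm; the calibration is good to about 2 mm. A picture is of the moment at which its call begins. There is no depth.
- bot.close_job(): hands the job in, once; it reports no verdict.
Trained networks look in the newest picture that a camera, given by its name, has taken for a name from the list of things; names that differ only in an ending like _2 or _b are one class to them, and where a whole thing is asked for, a point or a joint stands for the part that bears it (a point fixed in the world has none). Each returns a list of dicts, best first, with "score" (0 to 1); they miss things now and then, are a little off and sometimes report something else, mostly with a low value. They report only what shows in the picture. A call takes as long as a camera call. They do not tell look-alikes from the thing itself.
- spot_in(thing, camera): "xyz" ([x, y, z] in mm, in the coordinates of the camera as it stood for that picture, good to about 4 mm: the middle of the surface that is visible of it).
The state is a dict: "time": time; "joint_positions": joint angles; "dq": joint speeds; "tau": joint torques, N m; "tool_pos": TCP position; "tcp_rot": TCP orientation; "contact_force": force on the tool from outside, world axes, zero at the start; "moment": the same for the moment, N m; "grip_width": finger opening in mm.
Only numpy, scipy, OpenCV 4.12 (cv2) and the standard library are available. Lean on these libraries where they do the work, as an engineer would, in place of code of your own. Each camera call takes 0.05 s, during which the arm holds its last target. There are 200 camera calls.

TASK

Make up two instrument trays from the stock on the blue mat: the green tray gets the gold-ringed scissors and the yellow pot, the red tray gets the black-handled chisel and the steel pot. Lay each instrument flat and lengthways in the middle of its tray's long bay (either end first) and stand each pot upright in the middle of the square coloured bay, setting everything down gently without dropping it. Leave the spare steel clamp, the white basin and the amber jar where they are.

Things in the scene. Friction and masses are not known exactly. Their poses are not given: they have to be found in the camera images.
- scissors_mid (a point): surgical scissors, rigid, lying flat: steel with two GOLD finger rings. 148 mm long along its x (blade tip at +75, rings out to about -74 mm), 50 mm wide over the rings. This point is the middle of the joint block, which is 28 mm long (x), 14 mm wide (y), 10 mm high: grip it across y; the point is 5 mm above the underside; z up. 70 g, more or less. Starts anywhere on the blue mat (top at z 3 mm).
- chisel_mid (a point): bone chisel lying flat: BLACK flat-sided handle 85 mm long (x from -75 to +10 mm), 16 mm wide (y), 12 mm high, and a narrow steel blade 10 mm wide, 5 mm high, out to x = +75 mm. This point is half-way along the whole, near the front end of the handle, 6 mm above the underside; grip the handle across y; z up. About 90 g. Starts anywhere on the blue mat (top at z 3 mm).
- yellow_pot_mid (a point): YELLOW plastic pot, round, open at the top, upright: 54 mm outer diameter, straight-sided, 45 mm high, wall 3 mm. This point is on its axis, half-way up (22.5 mm above the underside); z up. About 50 g. Starts anywhere on the blue mat (top at z 3 mm).
- steel_pot_mid (a point): bare STEEL pot, same shape and size as the yellow one (54 mm diameter, 45 mm high, wall 3 mm). This point is on its axis, 22.5 mm above the underside; z up. About 90 g. Starts anywhere on the blue mat (top at z 3 mm).
- tray_green: fixed aluminium tray, GREEN end tabs and square bay lining; 196 (x) by 165 mm (y). Origin: centre of underside, on the counter. Floor 3 mm thick, walls 14 mm high, partitions 12 mm. Long bay 190 (x) by 72 mm, middle at x 0, y -43.5 mm; green square bay 90 by 84 mm, middle at x -50, y +37.5 mm. Remaining corner (+x, +y): ribbed grey block, takes nothing. May stand left or right of the mat.
- tray_red: fixed aluminium tray, RED end tabs and square bay lining; 196 (x) by 165 mm (y). Origin: centre of underside, on the counter. Floor 3 mm thick, walls 14 mm high, partitions 12 mm. Long bay 190 (x) by 72 mm, middle at x 0, y -43.5 mm; red square bay 90 by 84 mm, middle at x -50, y +37.5 mm. Remaining corner (+x, +y): ribbed grey block, takes nothing. May stand left or right of the mat.
- clamp_mid (a point): spare artery clamp, all steel with STEEL (not gold) finger rings, closed and rigid: 149 mm long (x), 50 mm wide over the rings, joint block 10 mm high. Stays where it is. This point is the middle of its joint block, 5 mm above the underside. Starts anywhere on the blue mat (top at z 3 mm).
- basin_mid (a point): white ceramic basin, round, 84 mm diameter, 35 mm high, standing by a far corner of the mat; stays where it is. This point is on its axis, 17.5 mm up.
- jar_mid (a point): amber glass jar with a blue lid, 60 mm diameter, 90 mm high, standing by a far corner of the mat; stays where it is. This point is on its axis, 45 mm up.
Mind the look-alikes: they are no part of the job. What is meant by the part that bears steel_pot_mid is not turquoise, and is the larger of those in its own colour. Several things look just like the part that bears yellow_pot_mid: the one meant starts nearest to the robot's base.

How it is judged (in metres and radians):
At the end, for the whole second after the job is handed in: Right item in each bay. Instruments: within 15 mm lengthways and 12 mm sideways of the long bay's middle, flat, within 0.2 rad of its length. Pots: within 13 mm of the square bay's middle each way, upright within 0.1 rad. All released, at rest; clamp, basin, jar moved under 20 mm (x of scissors_mid in the frame of tray_green between -0.015 and 0.015 m and y of scissors_mid in the frame of tray_green between -0.0555 and -0.0315 m and z of scissors_mid in the frame of tray_green between 0 and 0.014 m and angle between the x axis of scissors_mid and the x axis of tray_green, either way round below 0.2 rad and angle between each of scissors_mid, chisel_mid's own z axis and vertical below 0.12 rad and x of chisel_mid in the frame of tray_red between -0.015 and 0.015 m and y of chisel_mid in the frame of tray_red between -0.0555 and -0.0315 m and z of chisel_mid in the frame of tray_red between 0 and 0.014 m and angle between the x axis of chisel_mid and the x axis of tray_red, either way round below 0.2 rad and x of yellow_pot_mid in the frame of tray_green between -0.063 and -0.037 m and y of yellow_pot_mid in the frame of tray_green between 0.0245 and 0.0505 m and z of yellow_pot_mid in the frame of tray_green between 0.018 and 0.03 m and angle between each of yellow_pot_mid, steel_pot_mid's own z axis and vertical below 0.1 rad and x of steel_pot_mid in the frame of tray_red between -0.063 and -0.037 m and y of steel_pot_mid in the frame of tray_red between 0.0245 and 0.0505 m and z of steel_pot_mid in the frame of tray_red between 0.018 and 0.03 m and linear speed of each of scissors, chisel, yellow_pot, steel_pot below 0.02 m/s and angular speed of each of scissors, chisel, yellow_pot, steel_pot below 0.2 rad/s and distance of each of clamp_mid, basin_mid, jar_mid from where it was at the start of the episode below 0.02 m); the robot touches nothing.
It fails at once if the spare clamp is moved more than 20 mm (distance of clamp_mid from where it was at the start of the episode above 0.02 m).
It fails at once if the white basin is moved more than 20 mm (distance of basin_mid from where it was at the start of the episode above 0.02 m).
It fails at once if the amber jar is moved more than 20 mm (distance of jar_mid from where it was at the start of the episode above 0.02 m).
It fails at once if the scissors, chisel or pot is dropped or flung (faster than 0.8 m/s close over the counter) ((linear speed of scissors above 0.8 m/s and height (world z) of scissors_mid below 0.05 m) or (linear speed of chisel above 0.8 m/s and height (world z) of chisel_mid below 0.05 m) or (linear speed of yellow_pot above 0.8 m/s and height (world z) of yellow_pot_mid below 0.05 m) or (linear speed of steel_pot above 0.8 m/s and height (world z) of steel_pot_mid below 0.05 m)).
It also fails if it takes over 118 s, if anything falls off the work surface, if the arm or the gripper's body presses on something with over 40 N, if the wrist force passes 120 N, or if a joint passes its speed limit or range.

## Working session

There is one attempt and no reset: what is moved stays moved. The work goes in short steps, Python scripts to look and compute and a shell command to move; the robot and the scene stay as the last step left them, time stands still between calls to the robot, and variables do not carry over. Pictures are saved under pics/ and viewed, about 12 in all and at most 16, crops included, and the job is handed in when it is done.

```bash
ls; mkdir -p pics; cat > h.py <<'E'
import numpy as np, cv2
from plant import get_obs, capture, bot, spot_in
def ray(c,u,v):
    d=np.array([(u-c['cx'])/c['fx'],-(v-c['cy'])/c['fy'],-1.0]); T=np.array(c['cam_to_world'])
    return T[:3,3],T[:3,:3]@d
def at(c,u,v,z):
    o,d=ray(c,u,v); return (o+d*(z-o[2])/d[2]).round(1)
def pix(c,p):
    T=np.array(c['cam_to_world']); q=T[:3,:3].T@(np.array(p)-T[:3,3])
    return c['cx']+c['fx']*q[0]/-q[2], c['cy']-c['fy']*q[1]/-q[2]
def w(c,p):
    T=np.array(c['cam_to_world']); return (T[:3,:3]@np.array(p)+T[:3,3]).round(1)
def save(n,img): cv2.imwrite('pics/'+n,cv2.cvtColor(img,cv2.COLOR_RGB2BGR))
E
python3 - <<'E'
from h import *
o=get_obs(); print({k:o[k] for k in o})
for n in ('top','scene'):
    c=capture(n); save(n+'1.png',c['img']); print(n,{k:c[k] for k in c if k!='img'})
    np.save(n+'1.npy',c,allow_pickle=True)
    for t in ['scissors_mid','chisel_mid','yellow_pot_mid','steel_pot_mid','tray_green','tray_red','clamp_mid','basin_mid','jar_mid']:
        print(t,[(round(r['score'],2),w(c,r['xyz']).tolist(),np.round(pix(c,w(c,r['xyz']))).tolist()) for r in spot_in(t,n)])
E
```

```text
pics
{'time': 0.0, 'joint_positions': array([-1.31601617e+00,  3.42742892e-01,  1.52503753e+00, -1.12331575e-05,
        1.27539904e+00, -1.46020521e-01]), 'dq': array([ 3.26390816e-04,  4.79911013e-04,  1.12023599e-06,  7.28970266e-04,
       -4.04909647e-04,  6.42333371e-04]), 'tau': array([ 2.44414550e-03, -4.31234765e+01, -2.44215578e+01,  7.20574474e-02,
        5.58462983e-02, -1.17545346e-04]), 'tool_pos': array([ 204.74174369, -483.01516427,  248.02731284]), 'tcp_rot': array([-3.14002117e+00, -2.20256830e-04,  4.00803784e-01]), 'contact_force': array([0.26733915, 0.28086223, 0.67992896]), 'moment': array([ 0.01028851,  0.02971668, -0.0229186 ]), 'grip_width': 91.61881787313162}
top {'fx': 406.01387206929587, 'fy': 406.01387206929587, 'cx': 283.3465289025378, 'cy': 216.538491228303, 'cam_to_world': array([[-3.14007291e-03,  9.87202670e-01, -1.59439732e-01,
         4.39704263e+02],
       [-9.99642912e-01, -7.32983268e-03, -2.56967238e-02,
        -4.28316428e+00],
       [-2.65365409e-02,  1.59302109e-01,  9.86873168e-01,
         8.91665315e+02],
       [ 0.00000000e+00,  0.
[... 1269 characters left out ...]
, 235.0]), (0.23, [519.5, 322.0, 5.1], [398.0, 188.0])]
chisel_mid [(0.67, [631.1, -76.8, 17.8], [241.0, 233.0])]
yellow_pot_mid [(0.9, [852.7, 36.7, 16.9], [302.0, 320.0]), (0.61, [721.7, 356.0, 23.1], [439.0, 250.0]), (0.58, [475.2, -3.2, 32.3], [268.0, 177.0])]
steel_pot_mid [(0.94, [468.2, 111.6, 32.0], [313.0, 171.0]), (0.69, [692.7, 274.1, 22.0], [399.0, 242.0]), (0.6, [336.1, 242.9, 15.0], [354.0, 138.0])]
tray_green [(0.74, [513.9, -323.2, 6.9], [139.0, 204.0])]
tray_red [(0.71, [517.9, 320.1, 2.9], [397.0, 188.0]), (0.63, [473.1, -2.0, 32.4], [269.0, 176.0])]
clamp_mid []
basin_mid [(0.65, [761.2, -185.7, 20.2], [190.0, 288.0])]
jar_mid [(0.83, [790.6, 154.8, 73.9], [359.0, 273.0])]
```

View pics/top1.png

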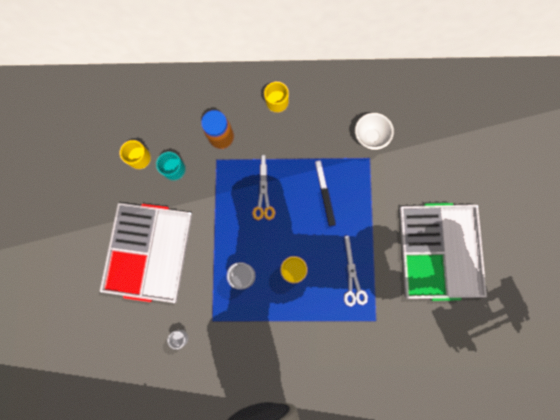

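View pics/scene1.png

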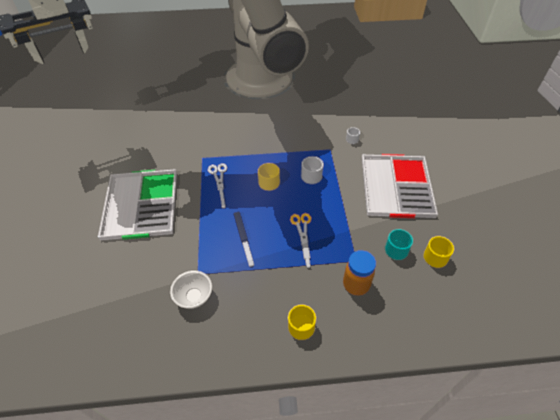

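The top picture shows three yellow pots at (293,270) on the mat, (276,97) and (134,155). I choose the one on the mat, which is nearest the base. The steel-like ones are the large pot at (240,276), a small one at (177,340) and a turquoise one at (171,165). I choose (240,276). The gold-ringed scissors are at (263,190) and the steel clamp at (353,270). Next I crop the trays and the mat and segment the items.

```bash
python3 - <<'E'
from h import *
c=np.load('top1.npy',allow_pickle=True).item(); im=c['img']
a=lambda x0,x1,y0,y1,k: cv2.resize(im[y0:y1,x0:x1],None,fx=k,fy=k,interpolation=cv2.INTER_CUBIC)
save('trays.png',np.hstack([a(95,195,195,310,4),a(395,495,195,310,4)]))
save('mat.png',a(208,383,150,325,3.4))
for n in('top','scene'):
    c=np.load(n+'1.npy',allow_pickle=True).item(); im=c['img'].astype(int)
    R,G,B=im[...,0],im[...,1],im[...,2]
    m=((B-R<30)&(R>40)|(np.maximum(np.maximum(R,G),B)<25)).astype(np.uint8)
    # mask to the mat
    blue=((B-R>50)).astype(np.uint8); k,l,s,_=cv2.connectedComponentsWithStats(blue); i=1+np.argmax(s[1:,4])
    hull=cv2.convexHull(np.argwhere(l==i)[:,::-1].astype(np.int32)); h=np.zeros_like(m); cv2.fillConvexPoly(h,hull,1); h=cv2.erode(h,np.ones((3,3)))
    sel=(((B-R<35)&(R>45))|((B<60)&(B-R<25)))&(h>0)
    k,l,s,ce=cv2.connectedComponentsWithStats(sel.astype(np.uint8))
    for j in range(1,k):
        if s[j,4]<60: continue
        p=np.argwhere(l==j)[:,::-1].astype(float)
        W=np.array([at(c,u,v,8)[:2] for u,v in p]); r=cv2.minAreaRect(W.astype(np.float32))
        print(n,'px',ce[j].round(1),s[j].tolist(),'z8 rect',np.round(r[0],1),np.round(r[1],1),round(r[2],1))
        e=cv2.fitEllipse(cv2.convexHull(p.astype(np.int32)))
E
```

```text
top px [263.1 197.7] [252, 160, 24, 61, 582] z8 rect [643.6  62.7] [137.2  51. ] 0.0
top px [324.8 193.7] [316, 161, 19, 64, 349] z8 rect [636.6 -72.8] [147.   12.6] 11.5
top px [352.3 278. ] [344, 236, 23, 70, 562] z8 rect [ 464.3 -135.2] [ 46.7 147.1] 87.9
top px [293.5 269.3] [280, 256, 28, 28, 631] z8 rect [466.7  -2.9] [58.3 57.9] 90.0
top px [240.5 275.5] [227, 262, 28, 28, 606] z8 rect [454.3 111.8] [57.7 58.6] 0.5
scene px [311.6 169.6] [301, 156, 23, 28, 527] z8 rect [436.8 113.7] [58.2 98.2] 83.2
scene px [352.1 219.2] [333, 160, 39, 94, 780] z8 rect [559.6 174.6] [299.8  35.5] 6.9
scene px [268.5 176.4] [257, 163, 24, 28, 564] z8 rect [450.8  -1.9] [58.4 96.4] 88.8
scene px [219.  180.1] [208, 164, 19, 44, 303] z8 rect [ 468.7 -134.3] [ 47.  147.5] 89.5
scene px [243.7 238.8] [234, 212, 20, 55, 301] z8 rect [638.4 -72.5] [155.5  12.7] 10.8
scene px [305.2 257.4] [225, 213, 132, 63, 1379] z8 rect [659.2  34.6] [282.1 168.1] 83.3
```

View pics/trays.png

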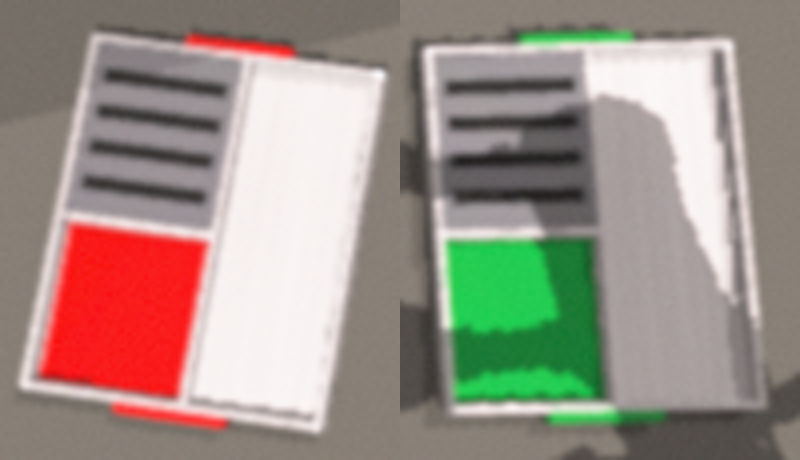

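View pics/mat.png

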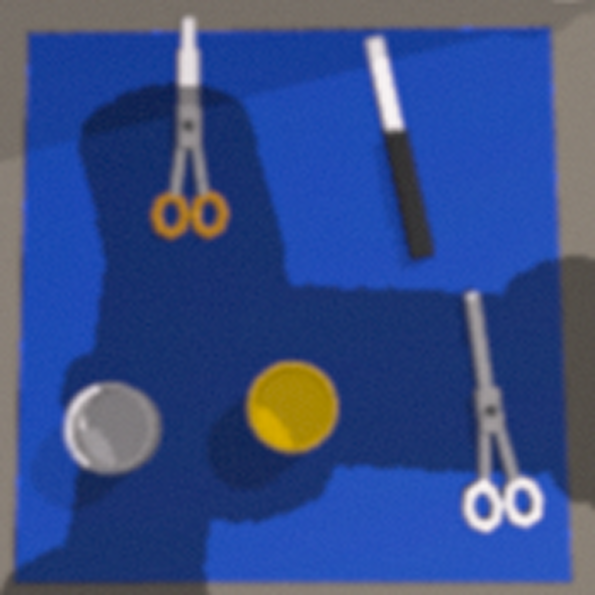

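The crops show the tray corners, and the square bays are at lower left in both. They also confirm the chosen items: scissors with gold rings at crop (190,215), black chisel, yellow pot (292,406) and steel pot (112,427). The white-ringed clamp at (490,410) is left alone.

```bash
python3 - <<'E'
from h import *
c=np.load('top1.npy',allow_pickle=True).item(); s=np.load('scene1.npy',allow_pickle=True).item()
for n,x0,cs in(('red',95,[(92,33),(385,70),(20,388),(322,432)]),('green',395,[(22,44),(333,40),(50,412),(366,407)])):
    P=np.array([at(c,x0+(u+.5)/4-.5,195+(v+.5)/4-.5,14)[:2] for u,v in cs])
    m=P.mean(0); ax=(P[0]+P[1]-P[2]-P[3])/2; ay=(P[0]+P[2]-P[1]-P[3])/2
    th=np.arctan2(ax[1],ax[0]); th2=np.arctan2(-ay[0],ay[1]); t=(th+th2)/2
    R=np.array([[np.cos(t),-np.sin(t)],[np.sin(t),np.cos(t)]])
    print(n,'centre',m.round(1),'size',np.linalg.norm(ax).round(1),np.linalg.norm(ay).round(1),'yaw',th.round(3),th2.round(3),
     'long',(m+R@[0,-43.5]).round(1),'sq',(m+R@[-50,37.5]).round(1))
    print('  mid in scene px',np.round(pix(s,[*(m+R@[-50,37.5]),3]),1),np.round(pix(s,[*(m+R@[0,-43.5]),3]),1))
f=lambda u,v,z:at(c,208+(u+.5)/3.4-.5,150+(v+.5)/3.4-.5,z)[:2]
print('sc joint',f(187,126,13),'tip',f(188.5,16,6),'rings',f(190,237,6), 'ringmid',f(190,215,6))
print('ch end',f(422,257,12),'tip',f(375,38,6))
for n,cc in(('top',c),('scene',s)):
    im=cc['img'].astype(int)
    for nm in('yellow','steel'):
        R,G,B=[im[...,i] for i in range(3)]
        x,y={'topyellow':(293,270),'topsteel':(240,276),'sceneyellow':(268,176),'scenesteel':(312,170)}[n+nm]
        sel=np.zeros(R.shape,bool); sel[y-18:y+19,x-18:x+19]=True; sel&=(B-R<35)&(R>45)
        W=np.array([at(cc,u,v,48)[:2] for v,u in np.argwhere(sel)]); print(n,nm,W.min(0),W.max(0),((W.min(0)+W.max(0))/2).round(1))
E
```

```text
red centre [506.5 318.8] size 196.9 166.3 yaw -0.138 -0.138 long [500.5 275.7] sq [462.1 362.8]
  mid in scene px [407.5 170.8] [378.3 184. ]
green centre [ 506.  -322.1] size 196.4 166.1 yaw 0.017 0.01 long [ 506.5 -365.6] sq [ 455.4 -285.3]
  mid in scene px [157.2 186.6] [122.  204.5]
sc joint [649.2  64.4] tip [726.1  64.3] rings [576.8  62.6] ringmid [591.3  62.7]
ch end [561.8 -86.9] tip [709.5 -59.7]
top yellow [437.8 -30.8] [493.1  25. ] [465.4  -2.9]
top steel [426.   78.5] [481.2 134.5] [453.6 106.5]
scene yellow [442.3 -31. ] [534.2  25. ] [488.2  -3. ]
scene steel [428.3  75.8] [521.7 136.1] [475. 106.]
```

Both trays measure 196×166 (given 196×165), the chisel 150 long and the scissors 149, so the measurements hold. Scissors are at (650, 63.5) with yaw about 0.01; I move above them.

```bash
python3 -m handwheel '[[[37,45.5,-8],[0,0,-0.0325]],[[37,45.5,-8],[0,0,-0.0325]],[[37,45.5,-8],[0,0,-0.0325]],[[37,45.5,-8],[0,0,-0.0325]],[[37,45.5,-8],[0,0,-0.0325]],[[37,45.5,-8],[0,0,-0.0325]],[[37,45.5,-8],[0,0,-0.0325]],[[37,45.5,-8],[0,0,-0.0325]],[[37,45.5,-8],[0,0,-0.0325]],[[37,45.5,-8],[0,0,-0.0325]],[[37,45.5,-8],[0,0,-0.0325]],[[37,45.5,-8],[0,0,-0.0325]]]' 0.5
```

```text
time: 2.5
tool_pos: [650.0, 64.2, 152.5]
tcp_rot: [3.141, -0.0, 0.01]
contact_force: [0.3, -1.1, 0.2]
grip_width: 45.5
```

```bash
python3 -m handwheel '[[[0,-0.5,-40],[0,0,0]],[[0,0,-40],[0,0,0]],[[0,0,-25],[0,0,0]],[[0,0,-15],[0,0,0]],[[0,0,-5.5],[0,0,0]],[[0,0,0],[0,0,0]]]' && python3 -m handwheel '[[[0,0,0],[0,0,0]],[[0,0,0],[0,0,0]],[[0,0,0],[0,0,0]],[[0,0,0],[0,0,0]],[[0,0,0],[0,0,0]],[[0,0,0],[0,0,0]]]' 1
```

```text
time: 3.25
tool_pos: [649.3, 62.0, 27.8]
tcp_rot: [3.141, -0.001, 0.011]
contact_force: [-0.4, -0.2, 0.3]
grip_width: 45.8
time: 4.0
tool_pos: [649.0, 62.2, 27.6]
tcp_rot: [3.142, -0.0, 0.011]
contact_force: [-0.8, 1.3, 3.7]
grip_width: 13.7
```

```bash
python3 -m handwheel '[[[0,0,5],[0,0,0]],[[0,0,20],[0,0,0]],[[0,0,35],[0,0,0]],[[0,0,20],[0,0,0]]]'; python3 - <<'E'
from h import *
c=capture('scene'); print(get_obs()['grip_width'])
save('s2.png',cv2.resize(c['img'][130:340,160:440],None,fx=2.5,fy=2.5,interpolation=cv2.INTER_CUBIC))
E
```

```text
time: 4.5
tool_pos: [649.8, 62.0, 110.6]
tcp_rot: [3.141, -0.004, 0.011]
contact_force: [0.5, -1.3, -0.4]
grip_width: 13.5
13.48803549790947
```

View pics/s2.png

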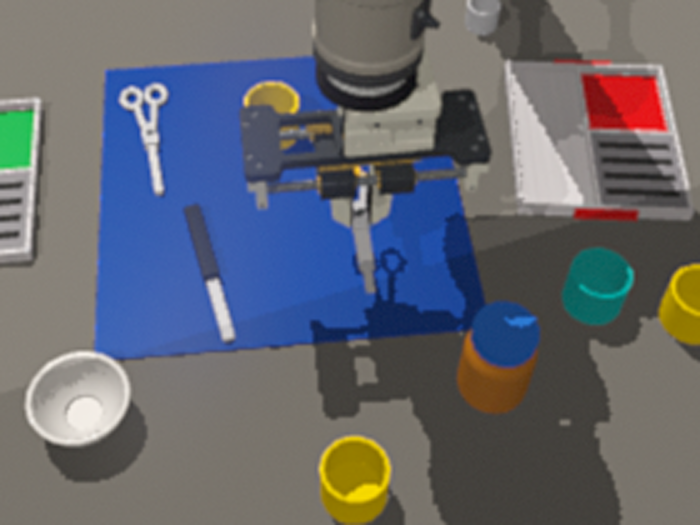

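The scissors are held level: they show in the jaws at crop (365,230), and their shadow shows the rings. I carry them to the green long bay at (506.5, -365.6).

```bash
python3 -m handwheel '[[[-14.4,-42.8,0],[0,0,0]],[[-14.4,-42.8,0],[0,0,0]],[[-14.4,-42.8,0],[0,0,0]],[[-14.4,-42.8,0],[0,0,0]],[[-14.4,-42.8,0],[0,0,0]],[[-14.4,-42.8,0],[0,0,0]],[[-14.4,-42.8,0],[0,0,0]],[[-14.4,-42.8,0],[0,0,0]],[[-14.4,-42.8,0],[0,0,0]],[[-14.4,-42.8,0],[0,0,0]],[[0,0,0],[0,0,0]],[[0,0,0],[0,0,0]]]'; python3 -m handwheel '[[[0,0,-40],[0,0,0]],[[0,0,-25],[0,0,0]],[[0,0,-10],[0,0,0]],[[0,0,0],[0,0,0]],[[0,0,0],[0,0,0]]]'
```

```text
time: 6.05
tool_pos: [504.8, -365.6, 107.4]
tcp_rot: [-3.141, 0.0, 0.01]
contact_force: [-0.9, 1.3, -0.9]
grip_width: 13.7
time: 6.68
tool_pos: [505.6, -366.1, 33.5]
tcp_rot: [3.14, -0.002, 0.011]
contact_force: [0.4, 0.9, -0.5]
grip_width: 13.5
```

```bash
python3 -m handwheel '[[[0,0,-3],[0,0,0]],[[0,0,-2.5],[0,0,0]],[[0,0,0],[0,0,0]]]'; python3 -m handwheel '[[[0,0,0],[0,0,0]],[[0,0,0],[0,0,0]],[[0,0,0],[0,0,0]]]' 0.76; python3 -m handwheel '[[[0,0,10],[0,0,0]],[[0,0,30],[0,0,0]],[[0,0,40],[0,0,0]],[[0,0,10],[0,0,0]]]'
```

```text
time: 7.05
tool_pos: [505.1, -366.1, 27.6]
tcp_rot: [3.141, -0.001, 0.011]
contact_force: [-0.9, 1.1, 5.4]
grip_width: 13.7
time: 7.42
tool_pos: [504.8, -365.9, 26.5]
tcp_rot: [-3.141, 0.0, 0.011]
contact_force: [-0.3, 0.1, 0.6]
grip_width: 22.0
time: 7.92
tool_pos: [506.1, -367.0, 120.2]
tcp_rot: [3.137, -0.004, 0.011]
contact_force: [-0.1, -0.4, -0.4]
grip_width: 21.5
```

```bash
python3 -m handwheel '[[[-5,45.3,0],[0,0,0]],[[-5,45.3,0],[0,0,0]],[[-5,45.3,0],[0,0,0]],[[-5,45.3,0],[0,0,0]],[[-5,45.3,0],[0,0,0]],[[-5,45.3,0],[0,0,0]],[[-5,45.3,0],[0,0,0]],[[-5,45.3,0],[0,0,0]],[[0,0,0],[0,0,0]],[[0,0,0],[0,0,0]]]' 0; python3 - <<'E'
from h import *
c=capture('top'); a=cv2.resize(c['img'][190:320,395:505],None,fx=4,fy=4,interpolation=cv2.INTER_CUBIC)
save('t3.png',a)
E
```

```text
time: 9.18
tool_pos: [464.9, -3.8, 116.6]
tcp_rot: [3.141, 0.0, 0.011]
contact_force: [-0.0, -0.5, -0.7]
grip_width: 92.1
```

View pics/t3.png

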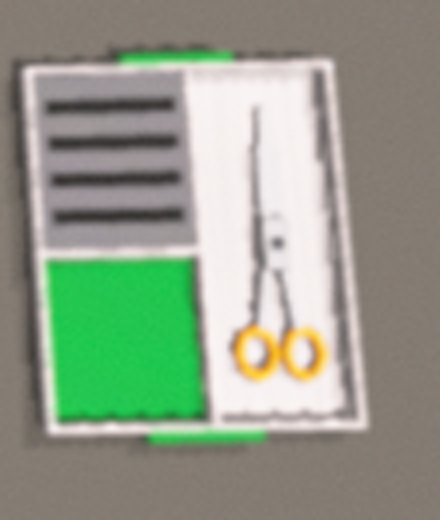

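The scissors lie flat and central in the green long bay, joint at crop (276,242). Next is the yellow pot.

```bash
python3 -m handwheel '[[[0,0.5,-30],[0,0,0]],[[0,0,-25],[0,0,0]],[[0,0,-15],[0,0,0]],[[0,0,-6],[0,0,0]],[[0,0,0],[0,0,0]]]';python3 -m handwheel '[[[0,0,0],[0,0,0]],[[0,0,0],[0,0,0]],[[0,0,0],[0,0,0]],[[0,0,0],[0,0,0]],[[0,0,0],[0,0,0]],[[0,0,0],[0,0,0]]]' 1; python3 -m handwheel '[[[0,0,5],[0,0,0]],[[0,0,20],[0,0,0]],[[0,0,35],[0,0,0]],[[0,0,10],[0,0,0]],[[0,0,0],[0,0,0]]]'
```

```text
time: 9.85
tool_pos: [464.9, -3.7, 40.6]
tcp_rot: [3.142, 0.0, 0.01]
contact_force: [0.3, -0.6, -0.6]
grip_width: 91.5
time: 10.6
tool_pos: [464.9, -2.9, 40.9]
tcp_rot: [3.142, -0.0, 0.011]
contact_force: [0.2, 0.4, 2.6]
grip_width: 53.3
time: 11.22
tool_pos: [465.0, -3.1, 111.0]
tcp_rot: [3.141, -0.001, 0.011]
contact_force: [-0.2, 0.2, -0.8]
grip_width: 53.2
```

```bash
python3 -m handwheel '[[[-1.4,-40.3,0],[0,0,0]],[[-1.4,-40.3,0],[0,0,0]],[[-1.4,-40.3,0],[0,0,0]],[[-1.4,-40.3,0],[0,0,0]],[[-1.4,-40.3,0],[0,0,0]],[[-1.4,-40.3,0],[0,0,0]],[[-1.4,-40.3,0],[0,0,0]],[[0,0,0],[0,0,0]],[[0,0,0],[0,0,0]]]'; python3 -m handwheel '[[[0,0,-35],[0,0,0]],[[0,0,-22],[0,0,0]],[[0,0,-8],[0,0,0]],[[0,0,0],[0,0,0]],[[0,0,-3],[0,0,0]],[[0,0,-2],[0,0,0]],[[0,0,0],[0,0,0]]]'
```

```text
time: 12.35
tool_pos: [454.3, -284.2, 109.4]
tcp_rot: [-3.14, 0.002, 0.01]
contact_force: [-0.9, 0.9, -0.5]
grip_width: 53.0
time: 13.22
tool_pos: [455.1, -285.2, 41.0]
tcp_rot: [3.141, -0.0, 0.011]
contact_force: [0.5, 0.6, 0.1]
grip_width: 53.2
```

```bash
python3 -m handwheel '[[[0,0,-1],[0,0,0]],[[0,0,0],[0,0,0]]]'; python3 -m handwheel '[[[0,0,0],[0,0,0]],[[0,0,0],[0,0,0]],[[0,0,0],[0,0,0]]]' 0.2; python3 -m handwheel '[[[0,0,10],[0,0,0]],[[0,0,30],[0,0,0]],[[0,0,40],[0,0,0]],[[0,0,0],[0,0,0]]]'
```

```text
time: 13.48
tool_pos: [455.2, -285.2, 40.9]
tcp_rot: [3.141, -0.001, 0.011]
contact_force: [-3.0, 1.5, 7.8]
grip_width: 53.4
time: 13.85
tool_pos: [455.0, -285.1, 39.6]
tcp_rot: [3.142, 0.0, 0.011]
contact_force: [-0.2, 0.0, -0.5]
grip_width: 73.0
time: 14.35
tool_pos: [456.6, -286.4, 123.3]
tcp_rot: [3.137, -0.005, 0.011]
contact_force: [0.4, -0.5, 0.5]
grip_width: 73.3
```

```bash
python3 -m handwheel '[[[26.8,34.7,0],[0,0,0.0285]],[[26.8,34.7,0],[0,0,0.0285]],[[26.8,34.7,0],[0,0,0.0285]],[[26.8,34.7,0],[0,0,0.0285]],[[26.8,34.7,0],[0,0,0.0285]],[[26.8,34.7,0],[0,0,0.0285]],[[0,0,0],[0,0,0]],[[0,0,0],[0,0,0]]]' 0.5; python3 - <<'E'
from h import *
c=capture('top'); im=c['img']
a=cv2.resize(im[190:320,395:505],None,fx=4,fy=4,interpolation=cv2.INTER_CUBIC)
save('t4.png',a)
R,G,B=[im[...,i].astype(int) for i in range(3)]
sel=np.zeros(R.shape,bool); sel[240:310,395:450]=True; sel&=(R>120)&(B<80)&(G>90)
W=np.array([at(c,u,v,48)[:2] for v,u in np.argwhere(sel)]); print(W.min(0),W.max(0))
E
```

```text
time: 15.35
tool_pos: [615.1, -77.1, 119.0]
tcp_rot: [-3.141, 0.002, 0.182]
contact_force: [-0.6, 0.2, -1.0]
grip_width: 46.1
[ 428.9 -311.1] [ 483.5 -250.4]
```

View pics/t4.png

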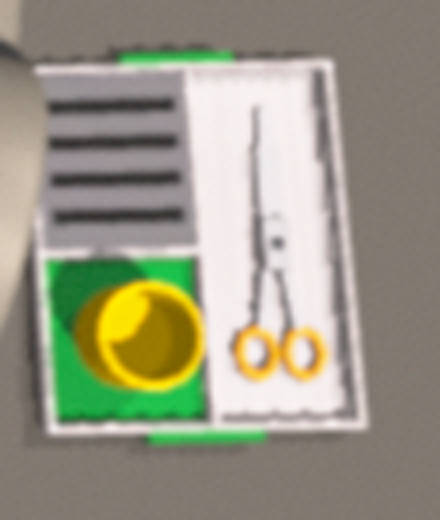

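The yellow pot is upright; its rim at crop (150,335) puts its centre at about (456, -285), against a bay middle of (455, -285). Next is the chisel.

```bash
python3 -m handwheel '[[[0.5,0,-40],[0,0,0]],[[0,0,-30],[0,0,0]],[[0,0,-15],[0,0,0]],[[0,0,-7],[0,0,0]],[[0,0,0],[0,0,0]]]'; python3 -m handwheel '[[[0,0,0],[0,0,0]],[[0,0,0],[0,0,0]],[[0,0,0],[0,0,0]],[[0,0,0],[0,0,0]],[[0,0,0],[0,0,0]],[[0,0,0],[0,0,0]]]' 1; python3 -m handwheel '[[[0,0,5],[0,0,0]],[[0,0,20],[0,0,0]],[[0,0,35],[0,0,0]],[[0,0,20],[0,0,0]],[[0,0,10],[0,0,0]],[[0,0,0],[0,0,0]]]'
```

```text
time: 16.02
tool_pos: [616.5, -77.3, 28.1]
tcp_rot: [3.141, -0.0, 0.181]
contact_force: [0.2, 0.6, 0.5]
grip_width: 45.7
time: 16.77
tool_pos: [616.5, -76.8, 28.1]
tcp_rot: [3.141, -0.0, 0.182]
contact_force: [0.0, 0.9, 4.3]
grip_width: 15.3
time: 17.52
tool_pos: [616.4, -77.0, 117.9]
tcp_rot: [3.141, -0.0, 0.182]
contact_force: [-0.4, 0.3, -0.0]
grip_width: 15.5
```

```bash
python3 -m handwheel '[[[-15,39.5,0],[0,0,-0.0355]],[[-15,39.5,0],[0,0,-0.0355]],[[-15,39.5,0],[0,0,-0.0355]],[[-15,39.5,0],[0,0,-0.0355]],[[-15,39.5,0],[0,0,-0.0355]],[[-15,39.5,0],[0,0,-0.0355]],[[-15,39.5,0],[0,0,-0.0355]],[[-15,39.5,0],[0,0,-0.0355]],[[-15,39.5,0],[0,0,-0.0355]],[[0,0,0],[0,0,0]],[[0,0,0],[0,0,0]]]'; python3 -m handwheel '[[[0,0,-40],[0,0,0]],[[0,0,-30],[0,0,0]],[[0,0,-14],[0,0,0]],[[0,0,0],[0,0,0]],[[0,0,-3],[0,0,0]],[[0,0,-2],[0,0,0]],[[0,0,0],[0,0,0]]]'
```

```text
time: 18.9
tool_pos: [481.0, 278.1, 116.9]
tcp_rot: [3.14, 0.001, -0.137]
contact_force: [0.3, -0.5, -0.5]
grip_width: 15.8
time: 19.77
tool_pos: [481.6, 278.7, 29.2]
tcp_rot: [-3.141, -0.001, -0.138]
contact_force: [-0.0, 0.4, -1.6]
grip_width: 15.5
```

```bash
python3 -m handwheel '[[[0,0,-1],[0,0,0]],[[0,0,-0.5],[0,0,0]],[[0,0,0],[0,0,0]]]'; python3 -m handwheel '[[[0,0,0],[0,0,0]],[[0,0,0],[0,0,0]],[[0,0,0],[0,0,0]]]' 0.74; python3 -m handwheel '[[[0,0,10],[0,0,0]],[[0,0,30],[0,0,0]],[[0,0,40],[0,0,0]],[[0,0,10],[0,0,0]],[[0,0,0],[0,0,0]]]'
```

```text
time: 20.15
tool_pos: [481.5, 278.8, 28.1]
tcp_rot: [-3.141, -0.001, -0.138]
contact_force: [-2.0, -0.5, 6.8]
grip_width: 15.5
time: 20.52
tool_pos: [481.3, 278.6, 27.1]
tcp_rot: [3.141, 0.0, -0.138]
contact_force: [-0.1, -0.7, -0.1]
grip_width: 23.5
time: 21.15
tool_pos: [481.5, 278.7, 117.9]
tcp_rot: [-3.141, -0.001, -0.138]
contact_force: [-0.1, -0.7, -0.5]
grip_width: 23.8
```

```bash
python3 -m handwheel '[[[-6.9,-42.6,0],[0,0,0]],[[-6.9,-42.6,0],[0,0,0]],[[-6.9,-42.6,0],[0,0,0]],[[-6.9,-42.6,0],[0,0,0]],[[0,0,0],[0,0,0]],[[0,0,0],[0,0,0]]]' 0;  python3 - <<'E'
from h import *
c=capture('top'); im=c['img']
save('t5.png',cv2.resize(im[190:320,90:280],None,fx=4,fy=4,interpolation=cv2.INTER_CUBIC))
E
```

```text
time: 21.9
tool_pos: [453.5, 108.4, 116.5]
tcp_rot: [3.142, 0.001, -0.138]
contact_force: [1.1, 0.4, -0.1]
grip_width: 79.3
```

View pics/t5.png

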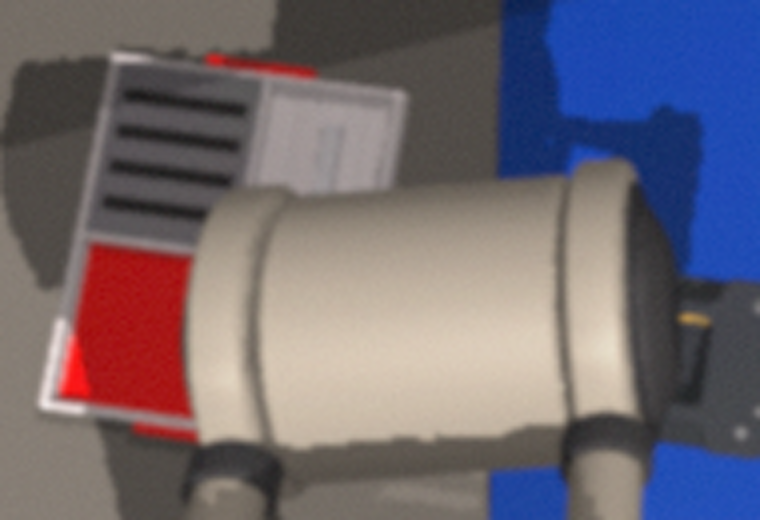

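The arm hides most of the red tray, though the chisel blade shows at crop (330,155), so I'll check it afterwards. Now I pick up the steel pot.

```bash
python3 -m handwheel '[[[0,0,0],[0,0,0]],[[0,0,-30],[0,0,0]],[[0,0,-25],[0,0,0]],[[0,0,-15],[0,0,0]],[[0,0,-6],[0,0,0]],[[0,0,0],[0,0,0]]]';python3 -m handwheel '[[[0,0,0],[0,0,0]],[[0,0,0],[0,0,0]],[[0,0,0],[0,0,0]],[[0,0,0],[0,0,0]],[[0,0,0],[0,0,0]],[[0,0,0],[0,0,0]]]' 1; python3 -m handwheel '[[[0,0,5],[0,0,0]],[[0,0,20],[0,0,0]],[[0,0,35],[0,0,0]],[[0,0,10],[0,0,0]],[[0,0,0],[0,0,0]]]'
```

```text
time: 22.7
tool_pos: [453.7, 108.6, 41.1]
tcp_rot: [3.141, 0.0, -0.137]
contact_force: [-0.3, -0.3, -0.6]
grip_width: 91.6
time: 23.45
tool_pos: [453.9, 108.2, 41.4]
tcp_rot: [3.142, -0.0, -0.138]
contact_force: [-1.5, 0.2, 2.3]
grip_width: 54.3
time: 24.08
tool_pos: [453.9, 108.2, 111.4]
tcp_rot: [-3.141, -0.001, -0.138]
contact_force: [-0.1, -0.0, -0.4]
grip_width: 53.7
```

```bash
python3 -m handwheel '[[[1.4,42.4,0],[0,0,0]],[[1.4,42.4,0],[0,0,0]],[[1.4,42.4,0],[0,0,0]],[[1.4,42.4,0],[0,0,0]],[[1.4,42.4,0],[0,0,0]],[[1.4,42.4,0],[0,0,0]],[[0,0,0],[0,0,0]],[[0,0,0],[0,0,0]]]'; python3 -m handwheel '[[[0,0,-35],[0,0,0]],[[0,0,-22],[0,0,0]],[[0,0,-8],[0,0,0]],[[0,0,0],[0,0,0]],[[0,0,-3],[0,0,0]],[[0,0,-1.5],[0,0,0]],[[0,0,0],[0,0,0]]]'
```

```text
time: 25.08
tool_pos: [461.4, 361.8, 109.7]
tcp_rot: [3.139, 0.002, -0.137]
contact_force: [-0.3, 0.2, -0.4]
grip_width: 54.1
time: 25.95
tool_pos: [462.2, 362.7, 42.1]
tcp_rot: [-3.141, -0.0, -0.138]
contact_force: [-0.7, -0.4, -0.8]
grip_width: 53.9
```

```bash
python3 -m handwheel '[[[0,0,-1],[0,0,0]],[[0,0,-0.5],[0,0,0]],[[0,0,0],[0,0,0]]]'; python3 -m handwheel '[[[0,0,0],[0,0,0]],[[0,0,0],[0,0,0]],[[0,0,0],[0,0,0]]]' 0.2; python3 -m handwheel '[[[0,0,10],[0,0,0]],[[0,0,30],[0,0,0]],[[0,0,40],[0,0,0]],[[0,-20,40],[0,0,0]],[[0,-45,20],[0,0,0]],[[0,-45,0],[0,0,0]],[[0,-45,0],[0,0,0]],[[0,-45,0],[0,0,0]],[[0,-45,0],[0,0,0]],[[0,-45,0],[0,0,0]],[[0,-45,0],[0,0,0]],[[0,-20,0],[0,0,0]]]'
python3 - <<'E'
from h import *
c=capture('top'); im=c['img']; s=capture('scene')
save('t6.png',cv2.resize(im[80:350,90:510],None,fx=1.9,fy=1.9,interpolation=cv2.INTER_CUBIC)); save('t6r.png',np.hstack([cv2.resize(im[195:310,95:195],None,fx=4,fy=4,interpolation=cv2.INTER_CUBIC),cv2.resize(s['img'][140:230,355:445],(400,460),interpolation=cv2.INTER_CUBIC)]))
E
```

```text
time: 26.32
tool_pos: [462.3, 362.8, 41.4]
tcp_rot: [-3.141, -0.001, -0.138]
contact_force: [-2.4, -1.9, 7.0]
grip_width: 54.2
time: 26.7
tool_pos: [462.1, 362.6, 40.1]
tcp_rot: [3.141, 0.0, -0.138]
contact_force: [0.6, 0.4, 0.7]
grip_width: 72.9
time: 28.2
tool_pos: [462.2, 5.5, 181.0]
tcp_rot: [3.141, -0.001, -0.14]
contact_force: [-0.1, 0.4, 0.4]
grip_width: 73.8
```

View pics/t6r.png

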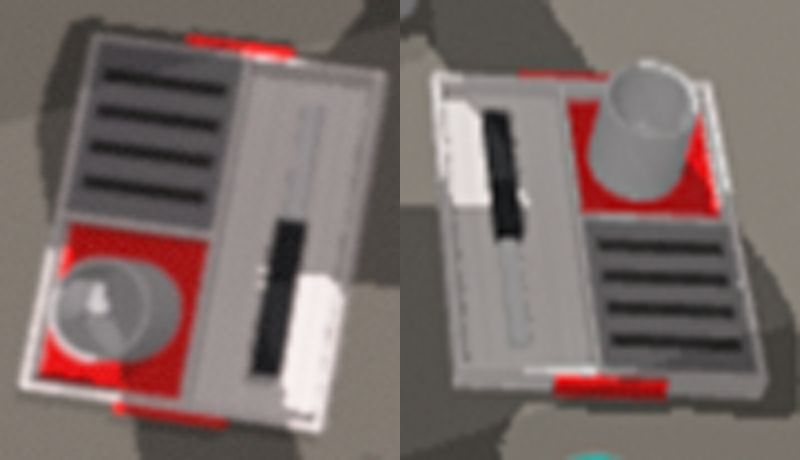

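View pics/t6.png

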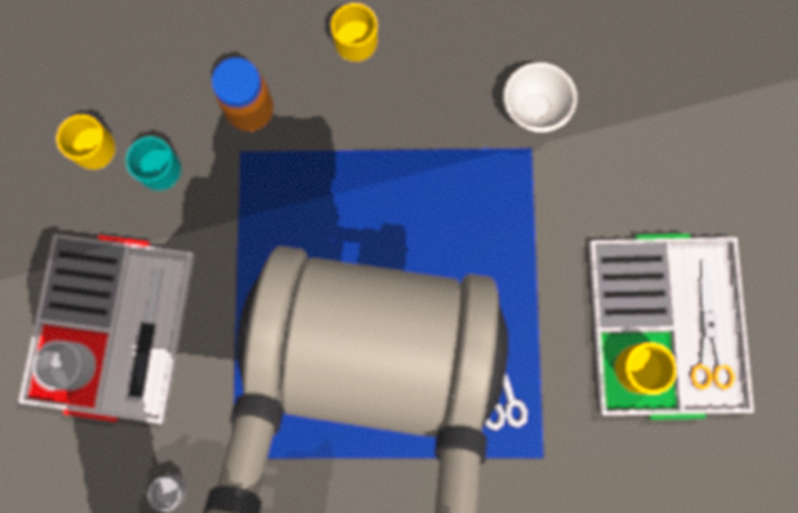

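```bash
python3 - <<'E'
from h import *
c=np.load('top1.npy',allow_pickle=True).item()
g=lambda u,v,z,x0=95,y0=195:at(c,x0+(u+.5)/4-.5,y0+(v+.5)/4-.5,z)[:2]
def loc(p,m,t): d=np.array(p)-m; C,S=np.cos(t),np.sin(t); return np.round([C*d[0]+S*d[1],-S*d[0]+C*d[1]],1)
r=(np.array([506.5,318.8]),-.138); gr=(np.array([506,-322.1]),.0135)
print('chisel tip/end',loc(g(312,104,6),*r),loc(g(265,376,12),*r))
print('steel rim',loc(g(101,309,48),*r))
print('scissors joint',loc(g(276,242,13,395,190),*gr),'tip',loc(g(256,104,6,395,190),*gr))
print('yellow rim',loc(g(150,335,48,395,190),*gr))
E
```

```text
chisel tip/end [ 75.6 -43.8] [-74.1 -46.7]
steel rim [-49.8  33.3]
scissors joint [ -0.6 -44.8] tip [ 75.4 -43.4]
yellow rim [-49.2  37.3]
```

```bash
python3 -m handwheel '[[[0,0,0],[0,0,0]],[[0,0,0],[0,0,0]],[[0,0,0],[0,0,0]]]' && python3 -c "
from plant import bot; print(bot.close_job())"
```

```text
time: 28.68
tool_pos: [462.1, 8.4, 180.3]
tcp_rot: [3.142, 0.0, -0.136]
contact_force: [0.1, 0.2, -0.0]
grip_width: 73.4
the job is handed in; nothing more can be done
None
```

The job is handed in, 28.7 s into the 118 s allowed. The green tray holds the gold-ringed scissors and the yellow pot that stood nearest the base. The red tray holds the black-handled chisel and the large steel pot.

My last camera measurements, in each tray's own frame, were all inside the limits:

| Item | Measured (mm) | Target (mm) |
|---|---|---|
| Scissors | (-0.6, -44.8) | (0, -43.5) |
| Chisel | about (0.7, -45.2), within 0.02 rad of the bay | (0, -43.5) |
| Yellow pot | (-49.2, 37.3) | (-50, 37.5) |
| Steel pot | (-49.8, 33.3) | (-50, 37.5) |

- **Steel pot:** it was the furthest off, 4 mm to the side. That disagrees with the gripper's position at release, which was within 1 mm of the middle. I put the difference down to reading the rim in the picture.
- **Setting down:** contact force was under 8 N each time, and nothing was dropped.
- **Things to leave alone:** the basin and jar look unmoved in the last picture. The arm hid most of the clamp there, so I could not check all of it. The arm went nowhere near it at low height.

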